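Pop the fuse hatch of the small bench supply box

TASK

Two grey supply boxes stand on the workbench. On the smaller one, with the narrow hatch, use the fingertips to push the steel keeper sideways all the way to its stop, off the hatch, then press the hatch down fully once near its free edge and let go, so that its push-push latch releases and the hatch pops up. Make sure it stays standing open by itself, do not push it back, and leave the larger box and everything else on the bench alone; nothing is to be picked up.

Things in the scene. Friction and masses are not known exactly. Their poses are not given: they have to be found in the camera images.
- fusebox: The smaller supply box, painted steel, fixed to the bench: 150 (x) by 150 (y) mm, top deck 70 mm above the bench. Origin at the centre of its underside; x points from its front (keeper side) to its back (hinge side), y left seen from the front, z up. Its narrow black plastic hatch covers x from -41 to +45 and y from -55 to +15 mm; shut, its top is 84 mm above the bench.
- fusebox_hatch_press (a point): Point on top of the narrow hatch where it is pressed: 16 mm in from the free (front) edge, midway across the width. It moves with the hatch. Its z axis is the hatch's upward normal.
- fusebox_hinge (a point): Middle of the narrow hatch's hinge axis, which runs along the box's y, at the hatch's far (back) edge, 81 mm above the bench. The hatch (86 by 70 by 5 mm) swings up and to the back about it; its front edge is the free one. Axes as the box.
- fusebox_hatch (a joint): Narrow hatch, rad: 0 shut and latched; pressed in to a stop at -0.097 (7 mm down at the press point, about 4 N, up to 6 N if pressed briskly); open to a stop at 1.35. Push-push latch: press past -0.07 and let go, and a damped spring swings it up to 1.35 in about 2 s and keeps it there. Rising, it pushes with only about 1 N on what is in its way. Pushed shut again (about 3 N), it latches again.
- fusebox_keeper_tab (a point): Centre of the top of the keeper's upright steel tab, 118 mm above the bench: push this tab. It is 24 (x) by 10 (y) by 25 mm tall, over the deck strip in front of the hatch, and stands on the keeper's tongue (30 mm wide in y, top 93 mm above the bench) that reaches over the hatch's free edge, 4 mm above it. Axes as the box.
- fusebox_keeper (a joint): How far the keeper has slid along the box's +y, m: starts at 0 to 0.008 (over the +y front corner of the hatch, blocking it from popping), stop at 0.045 (off the hatch). It slides with about 1.5 N of friction and stays where it is left.
- battbox: The larger supply box, same build and axes, with a wide hatch: 150 (x) by 200 (y) mm; hatch 86 by 120 mm, covering y from -80 to +40 mm. Fixed to the bench. To be left alone. Origin at the centre of its underside.
- battbox_hatch (a joint): Angle of the wide hatch, rad, 0 shut; same latch. To be left shut.
- battbox_keeper (a joint): Travel of the wide hatch's keeper, m (0 to 0.045 along that box's +y). To be left where it is.
- glue: Bystander: small glue bottle, diameter 34, height 75 mm, standing between the two boxes. Origin under its centre.
- tape: Bystander: roll of tape lying flat, diameter 84, height 30 mm. Origin under its centre.
- offcut: Bystander: plywood offcut 140 by 45 by 8 mm, flat on the bench. Origin under its centre.
- driver: Bystander: screwdriver lying on the bench in front of the gap between the boxes, along its x axis.
- wax: Bystander: wax tin, diameter 60, height 45 mm. Origin under its centre.
- block: Bystander: sanding block of wood 90 by 60 by 32 mm. Origin under its centre.
- spanner: Bystander: spanner lying on the bench along its x axis.

How it is judged:
On the way, in this order (a step that is already met when the one before it is completed fails the run):
1. the keeper of the narrow hatch is pushed to its stop while the hatch is still shut (value of joint fusebox_keeper above 0.04 m and value of joint fusebox_hatch between -0.03 and 0.03 rad), for 0.1 s.
2. the narrow hatch is pressed in (value of joint fusebox_hatch below -0.07 rad).
3. the hatch has popped and stands open (value of joint fusebox_hatch above 1.15 rad), for 0.5 s.
At the end, for the whole second after the job is handed in: The narrow hatch stands open by more than 1.15 rad and at rest with nothing touching it, its keeper is at least 40 mm along its 45 mm travel, the wide hatch is shut (within 0.03 rad) with its keeper less than 20 mm along, and no bystander is more than 30 mm from where it stood (value of joint fusebox_hatch above 1.15 rad and velocity of joint fusebox_hatch between -0.1 and 0.1 rad/s and value of joint fusebox_keeper above 0.04 m and value of joint battbox_hatch between -0.03 and 0.03 rad and value of joint battbox_keeper below 0.02 m and distance of each of glue, tape, offcut, driver, wax, block, spanner from where it was at the start of the episode below 0.03 m).
It fails at once if the popped hatch is pushed back (more than 2.2 N on it while it is open by more than 0.2 rad) (value of joint fusebox_hatch above 0.2 rad and contact force between any of the fingers, the arm and fusebox_hatch above 2.2 N).
It fails at once if the wide hatch is pressed or opened, or its keeper pushed (value of joint battbox_hatch above 0.03 rad or value of joint battbox_hatch below -0.03 rad or value of joint battbox_keeper above 0.02 m).
It fails at once if a bystander is lifted, carried or shoved more than 30 mm (distance of any of glue, tape, offcut, driver, wax, block, spanner from where it was at the start of the episode above 0.03 m).
It also fails if it takes over 42 s, if anything falls off the work surface, if the arm or the gripper's body presses on something with over 40 N, if the wrist force passes 120 N, or if a joint passes its speed limit or range.

ROBOT

A 6-joint arm with a two-finger parallel gripper is mounted at the origin on the work surface. World frame = base frame: x ahead of the robot, y to its left, z up, the work surface at z = 0. Lengths are in m, angles in rad, forces in N, time in s.
With the tool pointing down it reaches from about 0.325 to 0.925 m from the base axis. Payload 3.1 kg.
Tool frame: the origin (TCP) lies at the very end of the fingers, on their centre line; the grasp point (between the pads) lies ctrl.tcp_to_grasp behind it (ctrl.tcp_to_grasp is the distance from the TCP to the grasp point, in m); z points along the fingers, y is the direction in which the jaws open and shut (so a half turn about z gives the same grasp; the last joint's range is limited). The gripper opens to 85 mm and grips with 20 to 120 N. Pads are 22 mm wide; open, the fingers measure 114 mm over their backs; the gripper's body (76 mm by 85 mm) begins 54 mm behind the grasp point. The pads swing forward as they close: fully open they stand 13 mm farther back than shut.
Start: joints at [-1.419, 0.217, 1.613, -0, 1.311, -0.112], TCP at [0.163, -0.603, 0.231] pointing down, gripper open.
Joint ranges: [-2.75, 2.75], [-0.78, 2.1], [0.31, 2.55], [-1.13, 4.27], [0.13, 2.63], [-2.58, 2.58]. Speed limits (rad/s): [2.79, 2.79, 3.14, 3.14, 3.14, 3.14].

INTERFACE

Orientations are given as a unit quaternion [x, y, z, w].
In Python, from plant import ctrl gives the robot as it stands.
- The arm moves only by the tool servo_tool, never from a script. Its argument "targets" is a list of rows, each an object of numbers: "x", "y", "z": the shift along the tool's x, y, z in mm; "ax", "ay", "az": the turn, a rotation vector about the tool's x, y, z in degrees. A call has 1 to 8 rows; each row is the pose to reach, as a shift and turn from the pose commanded when the call began, along the tool's axes at that moment; what a row does not reach only later rows make up. A row lasts 1/12 s, in which the tool goes at most 41.7 mm and 7.16 degrees, less where a joint would pass 70% of its speed; a pose out of reach is approached as far as the arm can. A call with a gripper value outside its range is refused whole. "grip" is the finger opening in mm, from 0 to 85.4, set as the call begins (left out, the last holds). The fingers move at their own pace and stop on an object; "squeeze" is the grip in N (left out, the last holds). Time passes only in rows, so rows that repeat a pose let the fingers close. It gives the time, the measured TCP pose, the force and the opening at its end, in the units of the state.
- ctrl.get_obs(): the state, without advancing time (a new reading comes with each control period).
- ctrl.capture(name): name is "scene" or "top"; returns a dict with "color" (420x560x3 uint8, red, green, blue), "camera_matrix" (3x3 intrinsics, pixels), "distortion" ([k1, k2, p1, p2, k3] as OpenCV has them; the pictures are not rectified), "origin" and "orientation" of the camera in the world. Camera axes: x right, y up, looking along -z (the intrinsics and any distortion apply to the point x, -y, -z); pixel columns grow to the right and rows downward; lengths in m; the calibration is good to about 2 mm. A picture is of the moment at which its call begins. There is no depth.
- ctrl.hand_in(): hands the job in, once; it reports no verdict.
Trained networks look in a picture, given as the dict that the camera call returned (one of the last four; its "shot" number tells which), for a name from the list of things; names that differ only in an ending like _2 or _b are one class to them, and where a whole thing is asked for, a point or a joint stands for the part that bears it (a point fixed in the world has none). Each returns a list of dicts, best first, with "score" (0 to 1); they miss things now and then, are a little off and sometimes report something else, mostly with a low value. They report only what shows in the picture. A call takes as long as a camera call.
- ctrl.recognise(picture, target): "extent" ([centre column, centre row, width, height] in pixels, round what is visible of it).
- ctrl.spot_point(picture, target): "at" ([column, row] in pixels: a listed point, or the origin of a listed thing).
The state is a dict: "time": time; "qpos": joint angles; "dq": joint speeds; "tau": joint torques, N m; "ee_pos": TCP position; "eef_rot": TCP orientation; "force": force on the tool from outside, world axes, zero at the start; "torque": the same for the moment, N m; "finger_gap": finger opening in m.
Only numpy, scipy, OpenCV 4.12 (cv2) and the standard library are available. Lean on these libraries where they do the work, as an engineer would, in place of code of your own. Each camera call takes 0.05 s, during which the arm holds its last target.

## Working session

There is one attempt and no reset: what is moved stays moved. The work goes in short steps, Python scripts to look and compute and a tool call to move; the robot and the scene stay as the last step left them, time stands still between calls to the robot, and variables do not carry over. Pictures are saved under pics/ and viewed, and the job is handed in when it is done.

Besides the shell and the picture viewer there is one more tool, called after "Emit:" as name(argument=value, ...), one argument or row to a line, values as JSON. servo_tool: Moves the arm, as the interface text tells. Its arguments: {"type":"object","properties":{"targets":{"type":"array","items":{"type":"object","properties":{"x":{"type":"number"},"y":{"type":"number"},"z":{"type":"number"},"ax":{"type":"number"},"ay":{"type":"number"},"az":{"type":"number"}}}},"grip":{"type":"number"},"squeeze":{"type":"number"}},"required":["targets"]}

```bash
ls; mkdir -p pics; cat > h.py <<'E'
import numpy as np, cv2
from scipy.spatial.transform import Rotation as R
from plant import ctrl
def ray(p,uv):
    n=cv2.undistortPoints(np.array([[uv]],float),np.array(p["camera_matrix"],float),np.array(p["distortion"],float))[0,0]
    d=R.from_quat(p["orientation"]).as_matrix()@np.array([n[0],-n[1],-1.]); return np.array(p["origin"]),d
def atz(p,uv,z):
    o,d=ray(p,uv); return o+d*(z-o[2])/d[2]
def proj(p,P):
    c=R.from_quat(p["orientation"]).as_matrix().T@(np.array(P)-p["origin"]); c=np.array([c[0],-c[1],-c[2]])
    return cv2.projectPoints(c.reshape(1,1,3),np.zeros(3),np.zeros(3),np.array(p["camera_matrix"],float),np.array(p["distortion"],float))[0][0,0]
def save(p,n): cv2.imwrite("pics/"+n+".png",p["color"][:,:,::-1])
E
python3 - <<'E'
from h import *
np.set_printoptions(precision=4,suppress=True)
for c in("scene","top"):
    p=ctrl.capture(c); save(p,c+"0"); print(c,p["origin"])
    for t,z in(("fusebox",0),("fusebox_keeper_tab",.118),("fusebox_hatch_press",.084),("fusebox_hinge",.081),("battbox",0),("glue",0)):
        for r in ctrl.spot_point(p,t)[:2]: print(t,r["score"],r["at"],atz(p,r["at"],z))
o=ctrl.get_obs();print(o["time"],o["ee_pos"],o["eef_rot"],R.from_quat(o["eef_rot"]).as_matrix(),o["force"],ctrl.tcp_to_grasp)
E
```

```text
pics
scene [ 1.1637 -0.3064  0.6965]
fusebox 0.63 [324.8, 232.5] [0.5316 0.1544 0.    ]
fusebox 0.47 [333.3, 219.0] [0.4959 0.2045 0.    ]
fusebox_keeper_tab 0.73 [333.3, 221.3] [0.6158 0.1135 0.118 ]
fusebox_keeper_tab 0.62 [313.2, 183.3] [0.4676 0.1507 0.118 ]
fusebox_hatch_press 0.68 [313.8, 204.9] [0.5079 0.13   0.084 ]
fusebox_hatch_press 0.66 [254.0, 223.6] [ 0.5036 -0.0321  0.084 ]
fusebox_hinge 0.98 [335.2, 217.6] [0.5713 0.1521 0.081 ]
fusebox_hinge 0.31 [398.8, 279.0] [0.7957 0.1583 0.081 ]
battbox 0.7 [193.8, 279.0] [ 0.5266 -0.199   0.    ]
glue 0.9 [276.8, 261.1] [ 0.5649 -0.0039  0.    ]
top [0.4131 0.0346 1.0828]
fusebox 0.63 [226.6, 202.0] [0.5312 0.1611 0.    ]
fusebox 0.19 [206.9, 125.3] [0.7404 0.2179 0.    ]
fusebox_keeper_tab 0.67 [227.5, 218.8] [0.4787 0.1447 0.118 ]
fusebox_hatch_press 0.92 [237.1, 206.4] [0.5113 0.1255 0.084 ]
fusebox_hinge 0.63 [228.5, 182.6] [0.5704 0.1476 0.081 ]
glue 0.57 [288.9, 190.0] [ 0.5635 -0.0038  0.    ]
0.7 [ 0.163  -0.6034  0.2313] [ 0.9913  0.1315 -0.      0.    ] [[ 0.9654  0.2608 -0.    ]
 [ 0.2608 -0.9654 -0.0001]
 [-0.      0.0001 -1.    ]] [-0.2804  0.1768  0.6424] 0.0187
```

View pics/scene0.png

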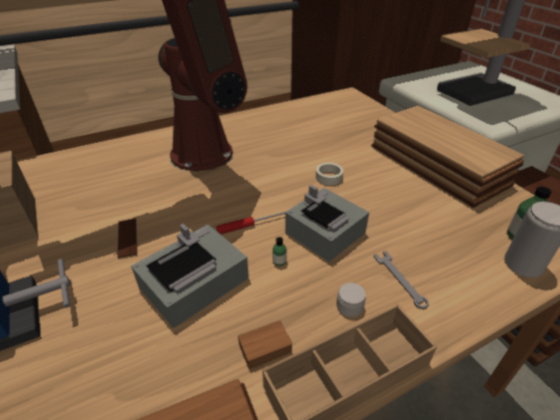

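View pics/top0.png

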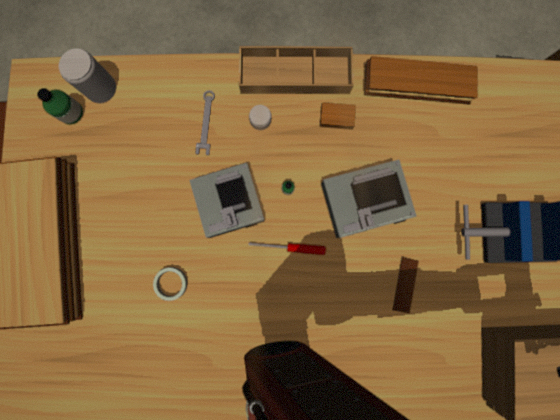

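The two pictures show the smaller box at about (228,202) in top and (326,220) in scene. The keeper tab is near (227,217) and the larger box is at (368,200) in top. Next I'll zoom in to fit the pose.

```bash
python3 - <<'E'
import cv2
a=cv2.imread("pics/top0.png")[155:245,180:300]; b=cv2.imread("pics/scene0.png")[170:260,270:390]
for i,n in((a,"a"),(b,"b")): cv2.imwrite(f"pics/z{n}.png",cv2.resize(i,None,fx=6,fy=6,interpolation=cv2.INTER_CUBIC))
E
```

```text
(no output)
```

View pics/za.png

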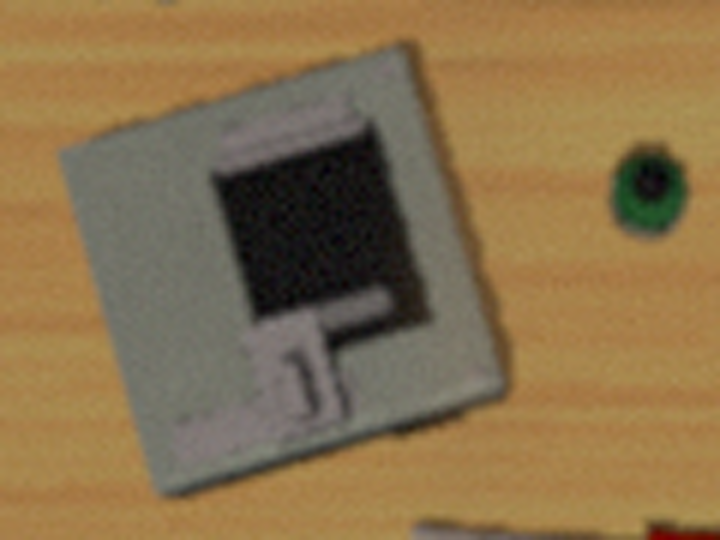

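View pics/zb.png

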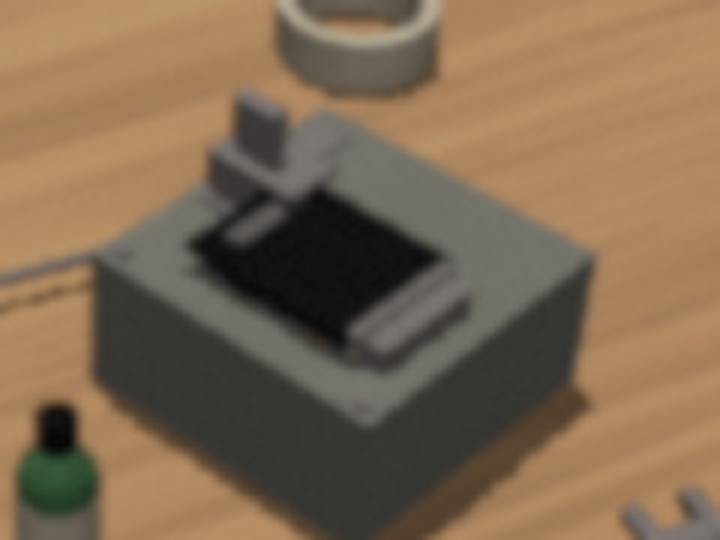

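```bash
python3 - <<'E'
from h import *
from scipy.optimize import least_squares
np.set_printoptions(precision=4,suppress=True)
pt=ctrl.capture("top"); ps=ctrl.capture("scene")
obs=[]
for (u,v),L in {(62,150):(.075,.075,.07),(412,42):(.075,-.075,.07),(508,390):(-.075,-.075,.07),(160,492):(-.075,.075,.07),(378,128):(.0,0,0)}.items():
    if L!=(0,0,0): obs.append((pt,((u+.5)/6-.5+180,(v+.5)/6-.5+155),L))
for (u,v),L in {(592,258):(.075,.075,.07),(370,428):(.075,-.075,.07),(93,256):(-.075,-.075,.07),(325,108):(-.075,.075,.07)}.items():
    obs.append((ps,((u+.5)/6-.5+270,(v+.5)/6-.5+170),L))
def W(t,L): 
    return np.array([t[0]+np.cos(t[2])*L[0]-np.sin(t[2])*L[1],t[1]+np.sin(t[2])*L[0]+np.cos(t[2])*L[1],L[2]])
for sel in (obs[:4],obs[4:],obs):
    f=lambda t:np.concatenate([proj(p,W(t,L))-uv for p,uv,L in sel])
    s=least_squares(f,[.53,.16,.3]); print(s.x,s.fun)
t=s.x
for n,z,p in(("tab0",.118,(-.058,.015)),):pass
# tab: local position from detections and zoom
c,sn=np.cos(t[2]),np.sin(t[2])
for p,uv in((pt,(227.5,218.8)),(ps,(313.2,183.3)),(pt,((300+.5)/6+179.5,(385)/6+154.5)),(ps,((260)/6+269.5,(98)/6+169.5))):
    w=atz(p,uv,.118);d=w[:2]-t[:2];print("tab",w,"local",c*d[0]+sn*d[1],-sn*d[0]+c*d[1])
for n,L in(("press",(-.025,-.020,.084)),("hinge",(.045,-.02,.081)),("glue",None)):
    if L: print(n,W(t,L),proj(pt,W(t,L)),proj(ps,W(t,L)))
E
```

```text
[0.5308 0.1518 0.2905] [ 0.183  -0.5645 -0.5268  0.4763  0.4195 -0.1226 -0.0818  0.2108]
[0.5334 0.1538 0.3017] [ 1.0199 -0.4078 -0.219   0.3625 -0.5498 -0.1081 -0.2448 -0.1379]
[0.532  0.153  0.2954] [-0.3601 -0.8346 -1.1602 -0.0733  0.0633 -0.7777 -0.3461 -0.1569  0.4432
 -0.4539 -1.1571  0.1105 -1.119  -0.4874 -0.5487 -0.3192]
tab [0.4787 0.1447 0.118 ] local -0.053416686301068356 0.007603677841157558
tab [0.4676 0.1507 0.118 ] local -0.0622616314724003 0.016526343294120487
tab [0.479  0.1398 0.118 ] local -0.05453378361613255 0.00282296905429316
tab [0.4767 0.1441 0.118 ] local -0.05550962703090485 0.00760337138766662
press [0.5139 0.1266 0.084 ] [236.6822 205.3453] [313.8675 206.6175]
hinge [0.5808 0.1469 0.081 ] [228.8407 178.4185] [335.6245 220.4931]
```

```bash
cat >> h.py <<'E'
T=(.532,.153,.2954)
def W(L,t=T):
    return np.array([t[0]+np.cos(t[2])*L[0]-np.sin(t[2])*L[1],t[1]+np.sin(t[2])*L[0]+np.cos(t[2])*L[1],L[2]])
def st(*Ls):
    np.set_printoptions(precision=4,suppress=True)
    o=ctrl.get_obs(); r=R.from_quat(o["eef_rot"]); M=r.as_matrix()
    d=o["ee_pos"]-W((0,0,0)); c,s=np.cos(T[2]),np.sin(T[2])
    print("t",o["time"],"ee",o["ee_pos"],"local",np.array([c*d[0]+s*d[1],-s*d[0]+c*d[1],d[2]])*1000,"yawerr",np.degrees(np.arctan2(M[1,0],M[0,0])-T[2]),"F box",np.array([c*o["force"][0]+s*o["force"][1],-s*o["force"][0]+c*o["force"][1],o["force"][2]]),o["finger_gap"],o["qpos"])
    for L in Ls: print(L,"tool mm",M.T@(W(L)-o["ee_pos"])*1000)
E
python3 -c "
from h import *
st((-.057,-.03,.231),(-.057,-.03,.102))"
```

```text
t 0.8 ee [ 0.163  -0.6034  0.2314] local [-573.2505 -616.2302  231.363 ] yawerr -1.8122768957709563 F box [ 0.0359 -0.4665 -0.0949] 0.0852891324766562 [-1.4192  0.2168  1.6134  0.      1.3113 -0.1122]
(-0.057, -0.03, 0.231) tool mm [ 497.4528 -602.2634    0.2763]
(-0.057, -0.03, 0.102) tool mm [ 497.4539 -602.2811  129.2763]
```

Emit:
servo_tool(
  targets=[
    {"x":497,"y":-602,"z":0,"az":-1.8},
    {"x":497,"y":-602,"z":0,"az":-1.8},
    {"x":497,"y":-602,"z":0,"az":-1.8},
    {"x":497,"y":-602,"z":0,"az":-1.8},
    {"x":497,"y":-602,"z":0,"az":-1.8},
    {"x":497,"y":-602,"z":0,"az":-1.8},
    {"x":497,"y":-602,"z":0,"az":-1.8},
    {"x":497,"y":-602,"z":0,"az":-1.8},
  ],
  grip=0,
)

```text
schema error: expected keys x, y, z, ax, ay, az
```

```bash
python3 -c "
from h import *
st((-.057,-.03,.231),(-.057,-.03,.102))"
```

```text
t 0.8 ee [ 0.163  -0.6034  0.2314] local [-573.2505 -616.2302  231.363 ] yawerr -1.8122768957709563 F box [ 0.0359 -0.4665 -0.0949] 0.0852891324766562 [-1.4192  0.2168  1.6134  0.      1.3113 -0.1122]
(-0.057, -0.03, 0.231) tool mm [ 497.4528 -602.2634    0.2763]
(-0.057, -0.03, 0.102) tool mm [ 497.4539 -602.2811  129.2763]
```

All keys are required.

Emit:
servo_tool(
  targets=[
    {"x":497,"y":-602,"z":0,"ax":0,"ay":0,"az":-1.8},
    {"x":497,"y":-602,"z":0,"ax":0,"ay":0,"az":-1.8},
    {"x":497,"y":-602,"z":0,"ax":0,"ay":0,"az":-1.8},
    {"x":497,"y":-602,"z":0,"ax":0,"ay":0,"az":-1.8},
    {"x":497,"y":-602,"z":0,"ax":0,"ay":0,"az":-1.8},
    {"x":497,"y":-602,"z":0,"ax":0,"ay":0,"az":-1.8},
    {"x":497,"y":-602,"z":0,"ax":0,"ay":0,"az":-1.8},
    {"x":497,"y":-602,"z":0,"ax":0,"ay":0,"az":-1.8},
  ],
  grip=0,
)

```text
time: 1.47
ee_pos: [0.3012, -0.2981, 0.2315]
eef_rot: [0.989, 0.147, 0.0, 0.0]
force: [0.3, 0.1, 0.3]
finger_gap: -0.0004
```

```bash
python3 -c "
from h import *
st((-.057,-.03,.231),(-.057,-.03,.102))"
```

```text
t 1.4667 ee [ 0.3012 -0.2981  0.2315] local [-352.1141 -364.4176  231.5251] yawerr -0.06005088259176162 F box [0.2946 0.015  0.3126] -0.00035007481772599995 [-0.9463 -0.2363  2.0624  0.0002  1.3146  0.33  ]
(-0.057, -0.03, 0.231) tool mm [ 294.7632 -334.7271    0.4081]
(-0.057, -0.03, 0.102) tool mm [ 294.6942 -334.8329  129.4081]
```

Emit:
servo_tool(
  targets=[
    {"x":295,"y":-335,"z":0,"ax":0,"ay":0,"az":0},
    {"x":295,"y":-335,"z":0,"ax":0,"ay":0,"az":0},
    {"x":295,"y":-335,"z":0,"ax":0,"ay":0,"az":0},
    {"x":295,"y":-335,"z":0,"ax":0,"ay":0,"az":0},
    {"x":295,"y":-335,"z":0,"ax":0,"ay":0,"az":0},
    {"x":295,"y":-335,"z":0,"ax":0,"ay":0,"az":0},
    {"x":295,"y":-335,"z":0,"ax":0,"ay":0,"az":0},
    {"x":295,"y":-335,"z":0,"ax":0,"ay":0,"az":0},
  ],
)

```text
time: 2.13
ee_pos: [0.4394, 0.0057, 0.2318]
eef_rot: [0.989, 0.147, 0.001, 0.0]
force: [1.7, -1.2, 0.5]
finger_gap: -0.0002
```

```bash
python3 -c "
from h import *
st((-.057,-.03,.231),(-.057,-.03,.102))"
```

```text
t 2.1333 ee [0.4394 0.0057 0.2318] local [-131.5008 -113.9487  231.8471] yawerr 0.009901132063563124 F box [ 1.2451 -1.6627  0.523 ] -0.00017521524324922975 [-0.1469 -0.1982  2.0308 -0.0002  1.3073  1.1284]
(-0.057, -0.03, 0.231) tool mm [ 74.5141 -83.9366   0.8819]
(-0.057, -0.03, 0.102) tool mm [ 74.33   -84.0465 129.8818]
```

Emit:
servo_tool(
  targets=[
    {"x":38,"y":-42,"z":0,"ax":0,"ay":0,"az":0},
    {"x":74,"y":-82,"z":0,"ax":0,"ay":0,"az":0},
    {"x":74,"y":-82,"z":35,"ax":0,"ay":0,"az":0},
    {"x":74,"y":-82,"z":70,"ax":0,"ay":0,"az":0},
    {"x":74,"y":-82,"z":95,"ax":0,"ay":0,"az":0},
    {"x":74,"y":-82,"z":95,"ax":0,"ay":0,"az":0},
    {"x":74,"y":-82,"z":95,"ax":0,"ay":0,"az":0},
  ],
)

```text
time: 2.72
ee_pos: [0.4843, 0.1035, 0.135]
eef_rot: [0.989, 0.147, -0.002, -0.0]
force: [0.6, 0.3, 0.5]
finger_gap: 0.0002
```

```bash
python3 - <<'E'
from h import *
st((-.057,-.03,.102))
for c,(x,y) in(("top",(180,155)),("scene",(270,150))):
    p=ctrl.capture(c); im=p["color"][y:y+90,x:x+120,::-1]
    cv2.imwrite(f"pics/{c}1.png",cv2.resize(im,None,fx=6,fy=6,interpolation=cv2.INTER_CUBIC))
    print(c,(proj(p,ctrl.get_obs()["ee_pos"])-(x,y))*6)
E
```

```text
t 2.7167 ee [0.4843 0.1035 0.135 ] local [-60.0542 -33.4254 134.9837] yawerr 0.007020942745351037 F box [0.6838 0.1502 0.4867] 0.00015757002399099105 [ 0.0688  0.0508  1.9932 -0.0001  1.1017  1.3441]
(-0.057, -0.03, 0.102) tool mm [ 3.188  -3.3962 32.974 ]
top [386.927  360.0345]
scene [186.8567 214.4783]
```

View pics/scene1.png

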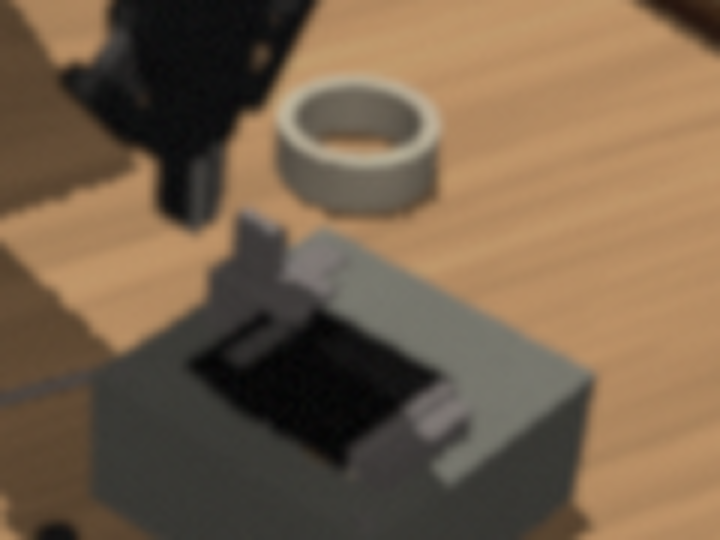

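View pics/top1.png

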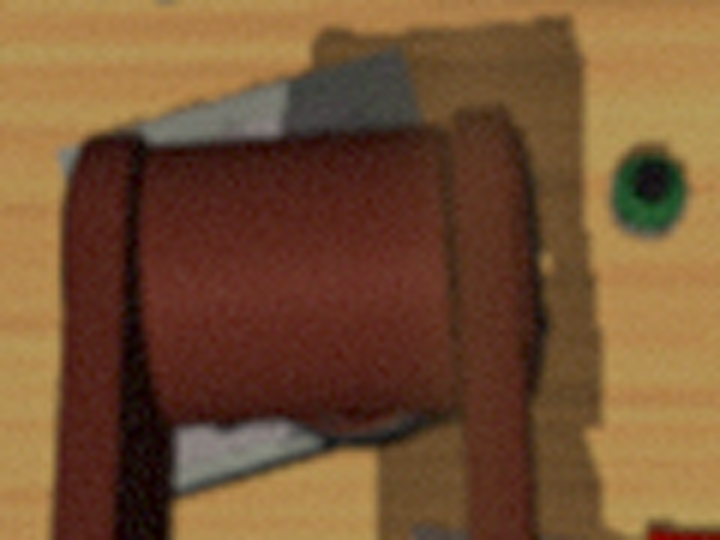

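The scene view shows the closed fingertips at zoom (195,225). They are beside the tab (260,215) on its -y side, with clearance. Next I'll lower beside it and then push.

Emit:
servo_tool(
  targets=[
    {"x":3,"y":-1,"z":16,"ax":0,"ay":0,"az":0},
    {"x":3,"y":-1,"z":32,"ax":0,"ay":0,"az":0},
    {"x":3,"y":-1,"z":32,"ax":0,"ay":0,"az":0},
    {"x":3,"y":-1,"z":32,"ax":0,"ay":0,"az":0},
  ],
)

```text
time: 3.15
ee_pos: [0.4893, 0.105, 0.1059]
eef_rot: [0.989, 0.147, 0.001, 0.0]
force: [-0.4, -1.3, -0.2]
finger_gap: -0.0001
```

```bash
python3 - <<'E'
from h import *
st((-.057,.02,.102))
for c,(x,y) in(("scene",(270,150)),):
    p=ctrl.capture(c); im=p["color"][y:y+90,x:x+120,::-1]
    cv2.imwrite(f"pics/{c}2.png",cv2.resize(im,None,fx=6,fy=6,interpolation=cv2.INTER_CUBIC))
E
```

```text
t 3.15 ee [0.4893 0.105  0.1059] local [-54.8717 -33.4799 105.8936] yawerr -0.05823537480655255 F box [-0.7199 -1.1175 -0.1923] -9.721523212340119e-05 [ 0.071   0.1007  2.0029 -0.      1.036   1.3475]
(-0.057, 0.02, 0.102) tool mm [ -2.19   -53.4794   3.8666]
```

View pics/scene2.png

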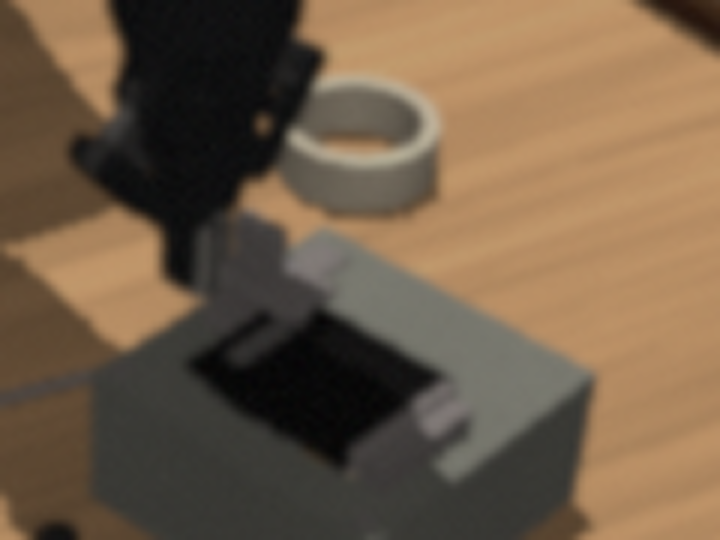

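The fingertips now stand beside the tab's -y face (zoom ~(215,265)). I'll push along +y of the box.

Emit:
servo_tool(
  targets=[
    {"x":-1,"y":-6,"z":3,"ax":0,"ay":0,"az":0},
    {"x":-1,"y":-12,"z":3,"ax":0,"ay":0,"az":0},
    {"x":-1,"y":-18,"z":3,"ax":0,"ay":0,"az":0},
    {"x":-1,"y":-24,"z":3,"ax":0,"ay":0,"az":0},
    {"x":-1,"y":-30,"z":3,"ax":0,"ay":0,"az":0},
    {"x":-1,"y":-36,"z":3,"ax":0,"ay":0,"az":0},
    {"x":-1,"y":-42,"z":3,"ax":0,"ay":0,"az":0},
    {"x":-1,"y":-42,"z":3,"ax":0,"ay":0,"az":0},
  ],
)

```text
time: 3.87
ee_pos: [0.4749, 0.1465, 0.1014]
eef_rot: [0.989, 0.148, 0.0, -0.0]
force: [0.5, 0.1, -0.1]
finger_gap: -0.0001
```

```bash
python3 - <<'E'
from h import *
st((-.057,.03,.102))
for c,(x,y) in(("scene",(270,150)),):
    p=ctrl.capture(c); im=p["color"][y:y+90,x:x+120,::-1]
    cv2.imwrite(f"pics/{c}3.png",cv2.resize(im,None,fx=6,fy=6,interpolation=cv2.INTER_CUBIC))
E
```

```text
t 3.8667 ee [0.4749 0.1465 0.1014] local [-56.4704  10.3984 101.4158] yawerr 0.044730384705099796 F box [ 0.506  -0.0702 -0.1433] -0.0001483382775773322 [0.1574 0.1016 2.012  0.0009 1.0277 1.4316]
(-0.057, 0.03, 0.102) tool mm [ -0.5141 -19.6024  -0.571 ]
```

View pics/scene3.png

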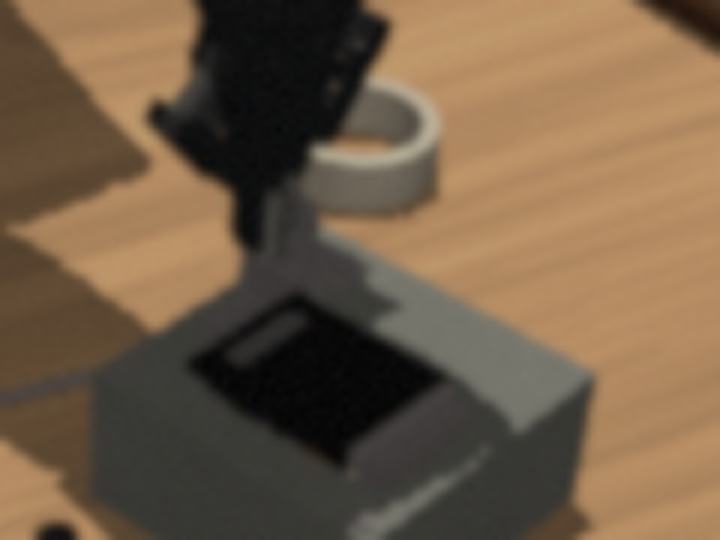

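The keeper is moving with the fingers and is past the hatch corner (zoom ~(330,265)). I'll continue slowly to the stop.

Emit:
servo_tool(
  targets=[
    {"x":0,"y":-4,"z":0,"ax":0,"ay":0,"az":0},
    {"x":0,"y":-7,"z":0,"ax":0,"ay":0,"az":0},
    {"x":0,"y":-10,"z":0,"ax":0,"ay":0,"az":0},
    {"x":0,"y":-12,"z":0,"ax":0,"ay":0,"az":0},
    {"x":0,"y":-12,"z":0,"ax":0,"ay":0,"az":0},
  ],
)

```text
time: 4.33
ee_pos: [0.4714, 0.1571, 0.1011]
eef_rot: [0.989, 0.147, -0.0, -0.0]
force: [1.0, 0.3, 0.1]
finger_gap: 0.0003
```

```bash
python3 -c "
from h import *
st()"
```

```text
t 4.3333 ee [0.4714 0.1571 0.1011] local [-56.8019  21.5405 101.1151] yawerr -0.0036769733181937487 F box [1.0611 0.0069 0.1075] 0.0002768407792661647 [0.1801 0.1023 2.0119 0.0004 1.0278 1.4553]
```

Emit:
servo_tool(
  targets=[
    {"x":0,"y":-2,"z":0,"ax":0,"ay":0,"az":0},
    {"x":0,"y":-4,"z":0,"ax":0,"ay":0,"az":0},
    {"x":0,"y":-6,"z":0,"ax":0,"ay":0,"az":0},
    {"x":0,"y":-6,"z":0,"ax":0,"ay":0,"az":0},
  ],
)

```text
time: 4.67
ee_pos: [0.4697, 0.1627, 0.1012]
eef_rot: [0.989, 0.147, -0.0, -0.0]
force: [-0.1, -0.7, -0.6]
finger_gap: 0.0002
```

```bash
python3 - <<'E'
from h import *
st((-.057,.03,.102))
for c,(x,y) in(("scene",(270,150)),):
    p=ctrl.capture(c); im=p["color"][y:y+90,x:x+120,::-1]
    cv2.imwrite(f"pics/{c}4.png",cv2.resize(im,None,fx=6,fy=6,interpolation=cv2.INTER_CUBIC))
E
```

```text
t 4.6667 ee [0.4697 0.1627 0.1012] local [-56.7882  27.4644 101.163 ] yawerr -0.0050709604240119525 F box [-0.3481 -0.6604 -0.5924] 0.00015098766805117934 [0.1921 0.1026 2.0115 0.0003 1.0279 1.4674]
(-0.057, 0.03, 0.102) tool mm [-0.2123 -2.5359 -0.8361]
```

View pics/scene4.png

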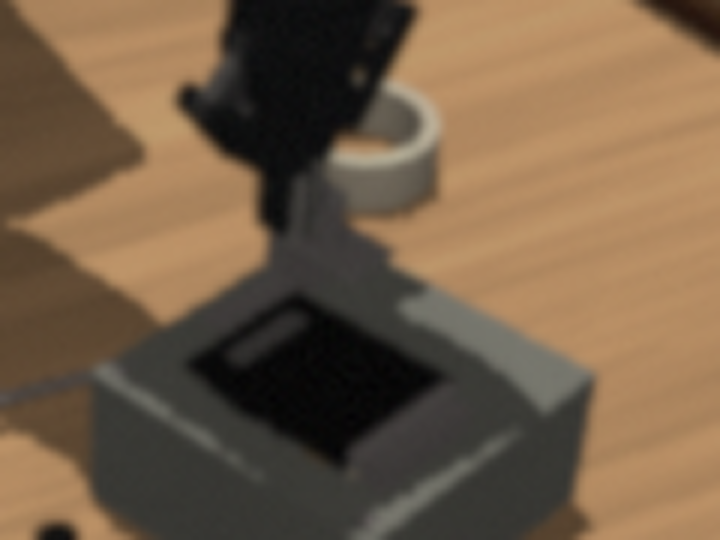

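The tab is now near zoom (325,210), but there is no clear force rise at a stop yet. I'll continue in small steps.

Emit:
servo_tool(
  targets=[
    {"x":0,"y":-2,"z":0,"ax":0,"ay":0,"az":0},
    {"x":0,"y":-3,"z":0,"ax":0,"ay":0,"az":0},
    {"x":0,"y":-4,"z":0,"ax":0,"ay":0,"az":0},
    {"x":0,"y":-4,"z":0,"ax":0,"ay":0,"az":0},
  ],
)

```text
time: 5.05
ee_pos: [0.469, 0.1648, 0.1012]
eef_rot: [0.989, 0.148, 0.0, 0.002]
force: [1.9, -6.4, -0.3]
finger_gap: -0.0003
```

```bash
python3 -c "
from h import *
st()"
```

```text
t 5.05 ee [0.469  0.1648 0.1012] local [-56.785   29.6395 101.2271] yawerr 0.058061456798147025 F box [-0.0856 -6.7027 -0.3496] -0.00034035794712895557 [ 0.1989  0.1029  2.011  -0.0042  1.0279  1.4754]
```

The force is 6.7 N and the tip has stalled, so this is the stop. I'll back off, rise and check.

Emit:
servo_tool(
  targets=[
    {"x":0,"y":-4,"z":0,"ax":0,"ay":0,"az":0},
    {"x":0,"y":8,"z":0,"ax":0,"ay":0,"az":0},
    {"x":0,"y":20,"z":-20,"ax":0,"ay":0,"az":0},
    {"x":0,"y":52,"z":-30,"ax":0,"ay":0,"az":0},
    {"x":0,"y":52,"z":-30,"ax":0,"ay":0,"az":0},
    {"x":0,"y":52,"z":-30,"ax":0,"ay":0,"az":0},
  ],
)

```text
time: 5.55
ee_pos: [0.4852, 0.1161, 0.1325]
eef_rot: [0.989, 0.146, 0.001, -0.001]
force: [-0.5, -0.9, -0.8]
finger_gap: -0.0002
```

```bash
python3 - <<'E'
from h import *
st((-.025,-.02,.09),(-.025,-.02,.084))
for c,(x,y) in(("scene",(270,150)),):
    p=ctrl.capture(c); im=p["color"][y:y+90,x:x+120,::-1]
    cv2.imwrite(f"pics/{c}5.png",cv2.resize(im,None,fx=6,fy=6,interpolation=cv2.INTER_CUBIC))
    for L in((-.057,.047,.118),(-.041,.015,.084),(-.041,-.055,.084),(-.025,-.02,.084)): print(L,(proj(p,W(L))-(x,y)+.5)*6)
    for r in ctrl.spot_point(p,"fusebox_keeper_tab")[:3]:
        w=atz(p,r["at"],.118)-W((0,0,0)); cc,s=np.cos(T[2]),np.sin(T[2]); print(r,cc*w[0]+s*w[1],-s*w[0]+cc*w[1])
E
```

```text
t 5.55 ee [0.4852 0.1161 0.1325] local [-55.4681 -21.6644 132.4894] yawerr -0.18408425746846382 F box [-0.7158 -0.7597 -0.8255] -0.00021843655229924024 [0.0933 0.0577 1.9913 0.0016 1.0899 1.3712]
(-0.025, -0.02, 0.09) tool mm [30.3368 -1.7273 42.5808]
(-0.025, -0.02, 0.084) tool mm [30.3191 -1.7224 48.5807]
(-0.057, 0.047, 0.118) [319.0373 179.1623]
(-0.041, 0.015, 0.084) [293.0372 290.4038]
(-0.041, -0.055, 0.084) [180.1872 362.6437]
(-0.025, -0.02, 0.084) [266.2977 342.7229]
{'at': [323.1, 182.4], 'score': 0.49} -0.047309974812420524 0.03742486450877646
```

View pics/scene5.png

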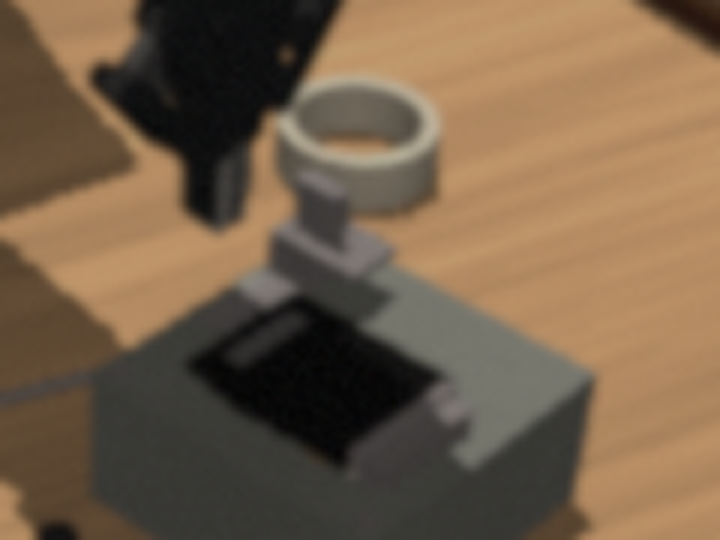

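The scene view shows the tab at zoom (323,180), where the prediction for full travel is (319,179), and the tongue is clear of the hatch. The grey patch at (268,338) matches the predicted press point (266,343). I'll move above it.

Emit:
servo_tool(
  targets=[
    {"x":15,"y":-1,"z":10,"ax":0,"ay":0,"az":-0.1},
    {"x":30,"y":-1,"z":30,"ax":0,"ay":0,"az":-0.1},
    {"x":30,"y":-1,"z":40,"ax":0,"ay":0,"az":-0.1},
    {"x":30,"y":-1,"z":40,"ax":0,"ay":0,"az":-0.1},
    {"x":30,"y":-1,"z":40,"ax":0,"ay":0,"az":-0.1},
  ],
)

```text
time: 6.07
ee_pos: [0.51, 0.1267, 0.0897]
eef_rot: [0.989, 0.148, -0.002, -0.0]
force: [-0.6, -1.1, 0.2]
finger_gap: -0.0002
```

```bash
python3 - <<'E'
from h import *
st((-.025,-.02,.084),(-.025,-.02,.077))
E
```

```text
t 6.0667 ee [0.51   0.1267 0.0897] local [-28.7154 -18.7736  89.6552] yawerr 0.14223691268931568 F box [-0.8824 -0.8862  0.23  ] -0.00021796014169707842 [0.1097 0.1806 1.9481 0.0004 1.0177 1.3824]
(-0.025, -0.02, 0.084) tool mm [3.7387 1.2424 5.6363]
(-0.025, -0.02, 0.077) tool mm [ 3.7714  1.2508 12.6362]
```

Emit:
servo_tool(
  targets=[
    {"x":3,"y":1,"z":1,"ax":0,"ay":0,"az":0},
    {"x":3,"y":1,"z":4,"ax":0,"ay":0,"az":0},
    {"x":3,"y":1,"z":7,"ax":0,"ay":0,"az":0},
    {"x":3,"y":1,"z":9,"ax":0,"ay":0,"az":0},
    {"x":3,"y":1,"z":11,"ax":0,"ay":0,"az":0},
    {"x":3,"y":1,"z":13,"ax":0,"ay":0,"az":0},
    {"x":3,"y":1,"z":14,"ax":0,"ay":0,"az":0},
    {"x":3,"y":1,"z":14,"ax":0,"ay":0,"az":0},
  ],
)

```text
time: 6.73
ee_pos: [0.5159, 0.1262, 0.0781]
eef_rot: [0.989, 0.148, 0.0, -0.0]
force: [-0.4, 0.8, 4.0]
finger_gap: 0.0001
```

```bash
python3 - <<'E'
from h import *
st((-.025,-.02,.084),(-.025,-.02,.077))
E
```

```text
t 6.7333 ee [0.5159 0.1262 0.0781] local [-23.1802 -20.9678  78.1129] yawerr 0.08430870223753398 F box [-0.1831  0.844   4.0156] 0.00011865258396432854 [0.1077 0.2063 1.9437 0.0001 0.9906 1.3815]
(-0.025, -0.02, 0.084) tool mm [-1.8128 -0.97   -5.8889]
(-0.025, -0.02, 0.077) tool mm [-1.8194 -0.9706  1.1111]
```

Emit:
servo_tool(
  targets=[
    {"x":0,"y":0,"z":2,"ax":0,"ay":0,"az":0},
    {"x":0,"y":0,"z":3,"ax":0,"ay":0,"az":0},
    {"x":0,"y":0,"z":3,"ax":0,"ay":0,"az":0},
  ],
)

```text
time: 6.98
ee_pos: [0.5161, 0.1262, 0.0776]
eef_rot: [0.989, 0.148, -0.0, 0.0]
force: [-8.2, -0.6, 19.0]
finger_gap: -0.0004
```

```bash
python3 - <<'E'
from h import *
st((-.025,-.02,.077))
E
```

```text
t 6.9833 ee [0.5161 0.1262 0.0776] local [-23.0445 -21.0023  77.6356] yawerr 0.0984343273306215 F box [-8.0188  1.7745 18.9724] -0.00042279669534919583 [ 0.1078  0.2081  1.9427 -0.0002  0.9912  1.3815]
(-0.025, -0.02, 0.077) tool mm [-1.9535 -1.0057  0.6363]
```

It is at the stop: 19 N with no further travel. I'll release straight up, then move away to the front.

Emit:
servo_tool(
  targets=[
    {"x":0,"y":0,"z":-25,"ax":0,"ay":0,"az":0},
    {"x":-10,"y":0,"z":-62,"ax":0,"ay":0,"az":0},
    {"x":-35,"y":0,"z":-95,"ax":0,"ay":0,"az":0},
    {"x":-70,"y":0,"z":-115,"ax":0,"ay":0,"az":0},
    {"x":-105,"y":0,"z":-130,"ax":0,"ay":0,"az":0},
    {"x":-120,"y":0,"z":-140,"ax":0,"ay":0,"az":0},
    {"x":-120,"y":0,"z":-140,"ax":0,"ay":0,"az":0},
    {"x":-120,"y":0,"z":-140,"ax":0,"ay":0,"az":0},
  ],
)

```text
time: 7.65
ee_pos: [0.401, 0.091, 0.2148]
eef_rot: [0.989, 0.148, 0.002, 0.0]
force: [0.1, -0.0, -0.8]
finger_gap: 0.0001
```

Emit:
servo_tool(
  targets=[
    {"x":0,"y":0,"z":0,"ax":0,"ay":0,"az":0},
    {"x":0,"y":0,"z":0,"ax":0,"ay":0,"az":0},
    {"x":0,"y":0,"z":0,"ax":0,"ay":0,"az":0},
    {"x":0,"y":0,"z":0,"ax":0,"ay":0,"az":0},
    {"x":0,"y":0,"z":0,"ax":0,"ay":0,"az":0},
    {"x":0,"y":0,"z":0,"ax":0,"ay":0,"az":0},
    {"x":0,"y":0,"z":0,"ax":0,"ay":0,"az":0},
    {"x":0,"y":0,"z":0,"ax":0,"ay":0,"az":0},
  ],
)

```text
time: 8.32
ee_pos: [0.4008, 0.0911, 0.2142]
eef_rot: [0.989, 0.148, -0.0, -0.0]
force: [-0.1, 0.9, 0.5]
finger_gap: 0.0
```

```bash
python3 - <<'E'
from h import *
st()
p=ctrl.capture("scene"); im=p["color"][150:270,250:410,::-1]
cv2.imwrite("pics/scene6.png",cv2.resize(im,None,fx=5,fy=5,interpolation=cv2.INTER_CUBIC))
E
```

```text
t 8.3167 ee [0.4008 0.0911 0.2142] local [-143.5869  -21.0286  214.1905] yawerr 0.09357311951058296 F box [0.1486 0.8589 0.5054] 2.3514960897452195e-05 [ 0.0523 -0.2508  2.1071  0.      1.2855  1.326 ]
```

View pics/scene6.png

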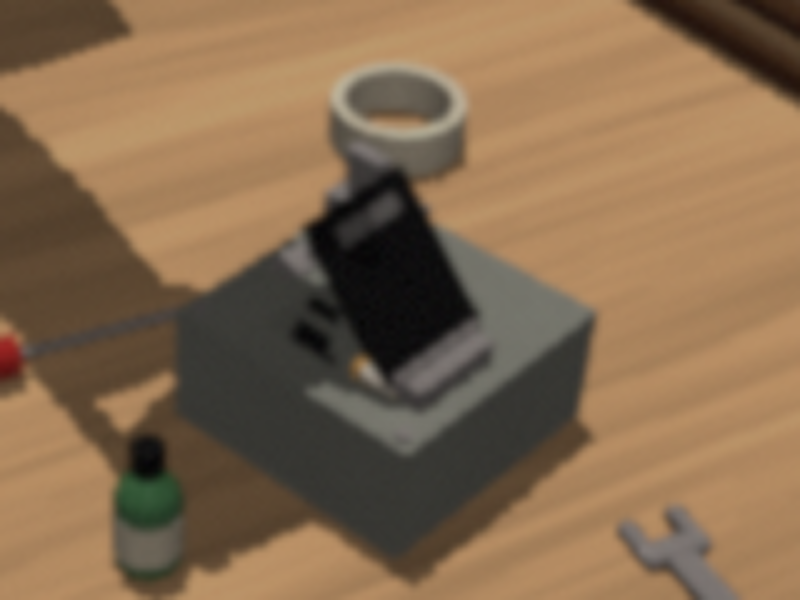

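The hatch is popping: its free edge is up at zoom (360,195). I'll wait for it to finish.

Emit:
servo_tool(
  targets=[
    {"x":0,"y":0,"z":0,"ax":0,"ay":0,"az":0},
    {"x":0,"y":0,"z":0,"ax":0,"ay":0,"az":0},
    {"x":0,"y":0,"z":0,"ax":0,"ay":0,"az":0},
    {"x":0,"y":0,"z":0,"ax":0,"ay":0,"az":0},
    {"x":0,"y":0,"z":0,"ax":0,"ay":0,"az":0},
    {"x":0,"y":0,"z":0,"ax":0,"ay":0,"az":0},
    {"x":0,"y":0,"z":0,"ax":0,"ay":0,"az":0},
    {"x":0,"y":0,"z":0,"ax":0,"ay":0,"az":0},
  ],
)

```text
time: 9.03
ee_pos: [0.4007, 0.091, 0.2143]
eef_rot: [0.989, 0.148, -0.0, 0.0]
force: [-0.7, 0.0, 0.4]
finger_gap: -0.0003
```

Emit:
servo_tool(
  targets=[
    {"x":0,"y":0,"z":0,"ax":0,"ay":0,"az":0},
    {"x":0,"y":0,"z":0,"ax":0,"ay":0,"az":0},
    {"x":0,"y":0,"z":0,"ax":0,"ay":0,"az":0},
    {"x":0,"y":0,"z":0,"ax":0,"ay":0,"az":0},
    {"x":0,"y":0,"z":0,"ax":0,"ay":0,"az":0},
    {"x":0,"y":0,"z":0,"ax":0,"ay":0,"az":0},
    {"x":0,"y":0,"z":0,"ax":0,"ay":0,"az":0},
    {"x":0,"y":0,"z":0,"ax":0,"ay":0,"az":0},
  ],
)

```text
time: 9.7
ee_pos: [0.4007, 0.091, 0.2143]
eef_rot: [0.989, 0.148, 0.0, 0.0]
force: [-1.1, 0.1, 0.7]
finger_gap: 0.0002
```

Emit:
servo_tool(
  targets=[
    {"x":0,"y":0,"z":0,"ax":0,"ay":0,"az":0},
    {"x":0,"y":0,"z":0,"ax":0,"ay":0,"az":0},
    {"x":0,"y":0,"z":0,"ax":0,"ay":0,"az":0},
    {"x":0,"y":0,"z":0,"ax":0,"ay":0,"az":0},
    {"x":0,"y":0,"z":0,"ax":0,"ay":0,"az":0},
    {"x":0,"y":0,"z":0,"ax":0,"ay":0,"az":0},
    {"x":0,"y":0,"z":0,"ax":0,"ay":0,"az":0},
    {"x":0,"y":0,"z":0,"ax":0,"ay":0,"az":0},
  ],
)

```text
time: 10.37
ee_pos: [0.4007, 0.091, 0.2143]
eef_rot: [0.989, 0.148, 0.0, -0.0]
force: [0.0, -0.3, -0.8]
finger_gap: -0.0005
```

Emit:
servo_tool(
  targets=[
    {"x":0,"y":0,"z":0,"ax":0,"ay":0,"az":0},
    {"x":0,"y":0,"z":0,"ax":0,"ay":0,"az":0},
    {"x":0,"y":0,"z":0,"ax":0,"ay":0,"az":0},
    {"x":0,"y":0,"z":0,"ax":0,"ay":0,"az":0},
    {"x":0,"y":0,"z":0,"ax":0,"ay":0,"az":0},
    {"x":0,"y":0,"z":0,"ax":0,"ay":0,"az":0},
    {"x":0,"y":0,"z":0,"ax":0,"ay":0,"az":0},
    {"x":0,"y":0,"z":0,"ax":0,"ay":0,"az":0},
  ],
)

```text
time: 11.03
ee_pos: [0.4007, 0.091, 0.2143]
eef_rot: [0.989, 0.148, 0.0, 0.0]
force: [0.5, -0.2, 1.9]
finger_gap: -0.0002
```

```bash
python3 - <<'E'
from h import *
p=ctrl.capture("scene"); im=p["color"][130:310,120:410,::-1]
a=1.35
for th in (1.0,1.15,1.35):
  # free edge mid & corners, hinge local x=.045 z=.081, top surface +3mm
  print(th,[((proj(p,W((.045-.086*np.cos(th)+.003*np.sin(th),y,.081+.086*np.sin(th)+.003*np.cos(th))))-(120,130)+.5)*2.7).round(0) for y in(-.055,.015)])
cv2.imwrite("pics/scene7.png",cv2.resize(im,None,fx=2.7,fy=2.7,interpolation=cv2.INTER_CUBIC))
E
```

```text
1.0 [array([525., 174.]), array([578., 141.])]
1.15 [array([535., 174.]), array([588., 141.])]
1.35 [array([551., 178.]), array([604., 144.])]
```

View pics/scene7.png

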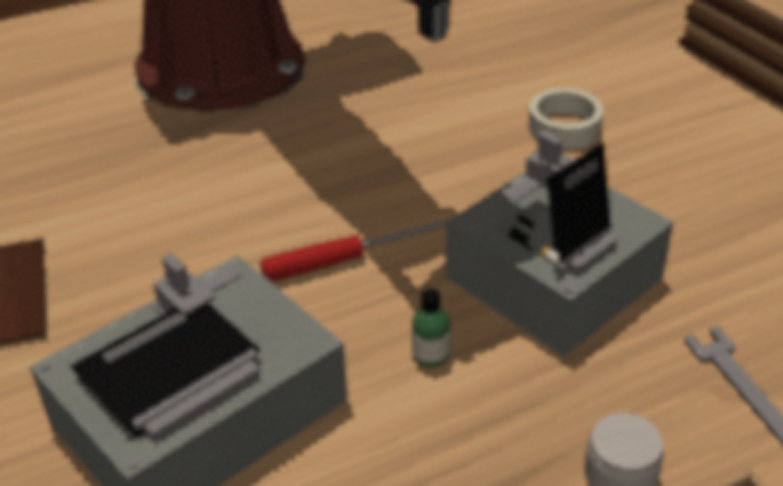

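The hatch's free corners are at about (549,178) and (604,146), which matches the prediction for 1.35 rad. The keeper is off the hatch, and the larger box and bystanders look unmoved. I'll hand it in.

```bash
python3 -c "
from plant import ctrl
print(ctrl.hand_in())"
```

```text
the job is handed in; nothing more can be done
None
```

I pushed the narrow hatch's keeper to its stop, pressed the hatch once at its press point, let go, and it popped open. I then handed the job in at about 11 s of the 42 s allowed. The hand-in gives no verdict, so these are my own checks:

- **Keeper:** the fingertips stalled at about 6.7 N. In the picture taken after backing off, the tab sat where full travel predicts, clear of the hatch. One network estimate put the tab about 10 mm short of that along the slide. I trusted the stall and the picture instead.
- **Press:** the fingertips went down about 6.4 mm and stalled. The wrist force read 19 N at the stop, more than the 4–6 N the hatch needs, but well under the limits.
- **Hatch:** in the last picture its free corners matched the predicted position at 1.35 rad. It was standing open with the gripper well clear.
- **Everything else:** in the last picture, which shows the area around the two boxes, the larger box's hatch looked shut with its keeper in place. The bystanders in view looked unmoved. I judged this by eye only. The sanding block was outside that picture, and the spanner and wax tin were only partly in it.

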